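# Sort carved furniture ornaments into their sample trays

## Robot

A 6-joint arm with a two-finger parallel gripper is mounted at the origin on the work surface. World frame = base frame: x ahead of the robot, y to its left, z up, the work surface at z = 0. Lengths are in m, angles in rad, forces in N, time in s.
With the tool pointing down it reaches from about 0.4 to 0.825 m from the base axis. Payload 7 kg.
Tool frame: the origin (TCP) lies at the very end of the fingers, on their centre line; the grasp point (between the pads) lies 19 mm behind it; z points along the fingers, y is the line along which they close (so a half turn about z gives the same grasp; the last joint's range is limited). The gripper opens to 88 mm and grips with 3 to 60 N. Pads are 19 mm wide; open, the fingers measure 130 mm over their backs; the gripper's body (78 mm by 193 mm) begins 47 mm behind the grasp point.
Start: joints at [-0.888, 0.359, 0.012, 0, -1.224, -0.288], TCP at [0.26, -0.623, 0.227] pointing down, gripper open.
Joint ranges: [-3.07, 3.07], [-1.43, 2.12], [-1.02, 1.25], [-3.03, 1.67], [-3.05, -0], [-3.03, 3.03]. Speed limits (rad/s): [2.39, 2.39, 3.01, 3.14, 3.14, 3.14].

## Interface

Orientations are given as a rotation vector (axis times angle).
In Python, from plant import arm gives the robot as it stands.
- The arm moves only by the tool send_rows, never from a script. Its argument "commands" is a list that holds one entry, the list of rows, each a list of 7 numbers: the shift along the tool's x, y, z normalised to -1 to 1, where 1 is 10 cm, then the turn, a rotation vector about the tool's x, y, z normalised to -1 to 1, where 1 is pi/2 rad, then the opening, from 0 (shut) to 1 (fully open). In form: [[[tx, ty, tz, ax, ay, az, hand], ...]]. A call has exactly 8 rows; each row is the pose to reach, as a shift and turn from the pose commanded when the call began, along the tool's axes at that moment; what a row does not reach only later rows make up. A row lasts 1/8 s, in which the tool goes at most 62.5 mm and 10.7 degrees, less where a joint would pass 70% of its speed; a pose out of reach is approached as far as the arm can. A call with a number of a shift or a turn outside -1 to 1 is refused whole. A call with a gripper value outside its range is refused whole. The fingers move at their own pace and stop on an object; "newtons" is the grip in N (left out, the last holds). Time passes only in rows, so rows that repeat a pose let the fingers close, or fill a call up. It gives the time, the measured TCP pose, the force, the opening and the grip force at its end, in the units of the state.
- arm.state(): the state, without advancing time (a new reading comes with each control period).
- arm.snapshot(name): name is "scene" or "top" or "wrist"; returns the picture (480x640x3 uint8, red, green, blue); there is no depth.
- arm.camera_params(name): a dict with "K" (3x3 intrinsics, pixels), "rvec" (rotation vector, rad) and "tvec" (3), from world to camera coordinates, as OpenCV has them; the wrist camera has in their place "T_tool_cam" (4x4, takes a point from camera to tool coordinates, whose origin is the TCP and whose axes are the flange's). Camera axes: x right, y down, z forward; pixel columns grow to the right and rows downward; lengths in m; the calibration is good to about 2 mm. A picture is of the moment at which its call begins: read the wrist's pose just before it. camera_params takes no time and is no camera call.
- arm.finish_job(): hands the job in; it is judged then, once.
The state is a dict: "t": time; "joints": joint angles; "qd": joint speeds; "tau": joint torques, N m; "tool_pos": TCP position; "ee_rot": TCP orientation; "wrist_force": force on the tool from outside, world axes, zero at the start; "wrist_torque": the same for the moment, N m; "gripper_width": finger opening in m; "finger_force": force on a finger pad.
Only numpy, scipy, OpenCV 4.12 (cv2) and the standard library are available. Lean on these libraries where they do the work, as an engineer would, in place of code of your own. Each camera call takes 0.05 s, during which the arm holds its last target. There are 200 camera calls.

## Task

Sort the five loose wooden ornaments into the three trays: each tray has a sample glued in the compartment at its far end, and the loose pieces of that kind go into the empty bay in front of it (two rosettes, two square blocks, one finial). Set each piece down gently, without dropping it, right side up and flat on the bay's floor, not on a wall or on another piece. Leave the glue bottle and the chisel where they are.

Things in the scene. Friction and masses are not known exactly. Their poses are not given: they have to be found in the camera images.
- rosette_a: flat round carved rosette of pale wood, loose, 50 mm across, 26 mm high with its small central button; the upright rim to grip is 18 mm high; petals on top. Origin: centre of its underside, z up. About 30 g. The two rosettes are alike and interchangeable
- rosette_b: flat round carved rosette of pale wood, loose, 50 mm across, 26 mm high with its small central button; the upright rim to grip is 18 mm high; petals on top. Origin: centre of its underside, z up. About 30 g. The two rosettes are alike and interchangeable
- block_a: square corner block of pale wood, loose, 44 x 44 mm and 22 mm high, with two square steps on top (30 mm, then 18 mm wide) to 30 mm in all. Origin: centre of its underside, x and y square to its sides, z up. About 35 g. The two blocks are alike and interchangeable
- block_b: square corner block of pale wood, loose, 44 x 44 mm and 22 mm high, with two square steps on top (30 mm, then 18 mm wide) to 30 mm in all. Origin: centre of its underside, x and y square to its sides, z up. About 35 g. The two blocks are alike and interchangeable
- finial: turned finial of pale wood, loose, standing on its foot: 55 mm high, foot 40 mm across and 12 mm high, a waist 24 mm across, then a head 38 mm across whose sides are upright from 27 to 41 mm above the foot's underside, and a small tip. Origin: centre of its underside, z up. About 32 g
- rosette_tray: fixed tray, dark wood floor, paler plywood walls. Origin: table level under the centre of its empty bay, 120 (tray x) by 140 mm (y) inside, floor 4 mm and rims 14 mm above the table, walls 5 mm. Past the bay's +x wall is a 58 mm deep compartment with a fixed sample, 94 mm along +x from the origin: a rosette (top 30 mm above the table). Tray x points away from the robot, turned up to 12 degrees; z up
- block_tray: fixed tray, dark wood floor, paler plywood walls. Origin: table level under the centre of its empty bay, 120 (tray x) by 140 mm (y) inside, floor 4 mm and rims 14 mm above the table, walls 5 mm. Past the bay's +x wall is a 58 mm deep compartment with a fixed sample, 94 mm along +x from the origin: a square block (top 34 mm above the table). Tray x points away from the robot, turned up to 12 degrees; z up
- finial_tray: fixed tray, dark wood floor, paler plywood walls. Origin: table level under the centre of its empty bay, 120 (tray x) by 140 mm (y) inside, floor 4 mm and rims 14 mm above the table, walls 5 mm. Past the bay's +x wall is a 58 mm deep compartment with a fixed sample, 94 mm along +x from the origin: a finial (top 59 mm above the table). Tray x points away from the robot, turned up to 12 degrees; z up
- glue_bottle: bystander: white glue bottle with a blue cap, standing, 44 mm across, 85 mm high, at the right end of the work (-y). Origin: centre of its underside
- chisel: bystander: wood chisel lying at the left end of the work (+y), 215 mm long, handle 24 mm thick. Origin: on the table under the joint of handle and blade; the blade points along its x
Mind the look-alikes: they are no part of the job. Leave any pink or purple look-alike of the block_b alone.

How it is judged:
By the outcome, as a careful person would: the job done as asked, in the order asked, and still so for the second after the job is handed in, with the robot touching nothing.
It also fails if it takes over 128 s, if anything falls off the work surface, if the arm or the gripper's body presses on something with over 40 N, if the wrist force passes 120 N, or if a joint passes its speed limit or range.

## Working session

There is one attempt and no reset: what is moved stays moved. The work goes in short steps, Python scripts to look and compute and a tool call to move; the robot and the scene stay as the last step left them, time stands still between calls to the robot, and variables do not carry over. Pictures are saved under pics/ and viewed, at most 14 in all, crops included, and the job is handed in when it is done.

Besides the shell and the picture viewer there is one more tool, called after "Call:" by a JSON object that holds its "method" and its "body". send_rows: Moves the arm, as the interface text tells. Its arguments: {"type":"object","properties":{"commands":{"type":"array","items":{"type":"array","items":{"type":"array","items":{"type":"number"}}}},"newtons":{"type":"number"}},"required":["commands"]}

```bash
mkdir -p pics; ls
python3 - <<'E'
from plant import arm
import cv2
for n in ("scene","top"):
    cv2.imwrite(f"pics/{n}0.png",arm.snapshot(n)[:,:,::-1]); print(n,arm.camera_params(n))
print(arm.camera_params("wrist"));s=arm.state();print(s)
E
```

```text
pics
scene {'K': array([[481.7980409 ,   0.        , 320.32032146],
       [  0.        , 481.7980409 , 237.57221773],
       [  0.        ,   0.        ,   1.        ]]), 'rvec': array([ 1.53222294,  2.27387966, -0.69457223]), 'tvec': array([ 0.17243656, -0.34580621,  1.65751696])}
top {'K': array([[623.33629374,   0.        , 319.69637491],
       [  0.        , 623.33629374, 239.47933676],
       [  0.        ,   0.        ,   1.        ]]), 'rvec': array([ 2.17371004, -2.15263356,  0.10913666]), 'tvec': array([0.03060752, 0.45689359, 1.44997208])}
{'K': array([[365.6081133 ,   0.        , 318.9183736 ],
       [  0.        , 365.6081133 , 238.61343734],
       [  0.        ,   0.        ,   1.        ]]), 'T_tool_cam': array([[ 4.08305982e-05, -9.65271789e-01, -2.61247722e-01,
         6.94641541e-02],
       [ 9.99999843e-01,  1.85547441e-04, -5.29279711e-04,
        -1.40963408e-03],
       [ 5.59372620e-04, -2.61247659e-01,  9.65271644e-01,
        -1.58431417e-01],
       [ 0.00000000e+00,  0.00000000e+00,  0.00000000e+00,
         1.00000000e+00]])}
{'t': 0.1, 'joints': array([-8.87886205e-01,  3.59341223e-01,  1.11683582e-02, -3.05929143e-04,
       -1.22410140e+00, -2.88112780e-01]), 'qd': array([-9.97553620e-05, -1.81918146e-03,  2.03011418e-03,  2.27301655e-03,
        9.96276927e-04, -1.01008527e-03]), 'tau': array([-3.98854652e-03, -5.84161949e+01,  2.93752795e+01,  7.01553270e+00,
        1.02047183e-02, -6.96384245e-05]), 'tool_pos': array([ 0.25943838, -0.62268576,  0.22570784]), 'ee_rot': array([ 6.15880643e-01, -3.08018757e+00, -2.26380087e-03]), 'wrist_force': array([0.06852127, 0.64303478, 0.64932798]), 'wrist_torque': array([-0.0222414 , -0.00370955, -0.03783691]), 'finger_force': 0.0, 'gripper_width': 0.0879748013889757}
```

View pics/top0.png

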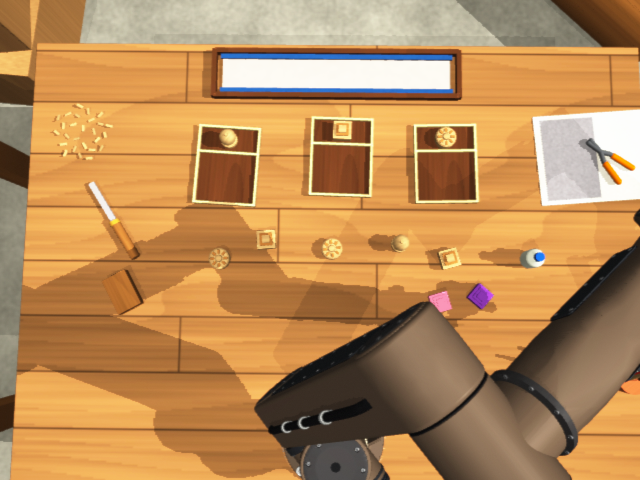

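View pics/scene0.png

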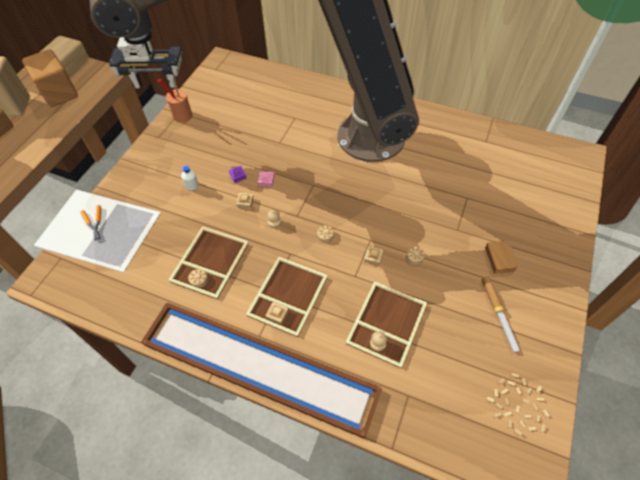

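The top view shows the finial tray at (227,165), the block tray at (341,157) and the rosette tray at (446,163). The rosettes are at (219,259) and (332,248), the pale blocks at (265,240) and (449,259), and the finial at (401,242). The pink (440,301) and purple (481,296) blocks are look-alikes. The loose blocks meant are the two pale wooden ones, since colour and steps match the description. I'll confirm in an enlarged crop.

Run:
```python
import cv2
im=cv2.imread("pics/top0.png")
a=cv2.resize(im[225:315,190:510],None,fx=2.5,fy=2.5,interpolation=cv2.INTER_CUBIC)
b=cv2.resize(im[110:215,185:505],None,fx=2.5,fy=2.5,interpolation=cv2.INTER_CUBIC)
import numpy as np
cv2.imwrite("pics/crop0.png",np.vstack([b,a]))
```

```text
(no output)
```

View pics/crop0.png

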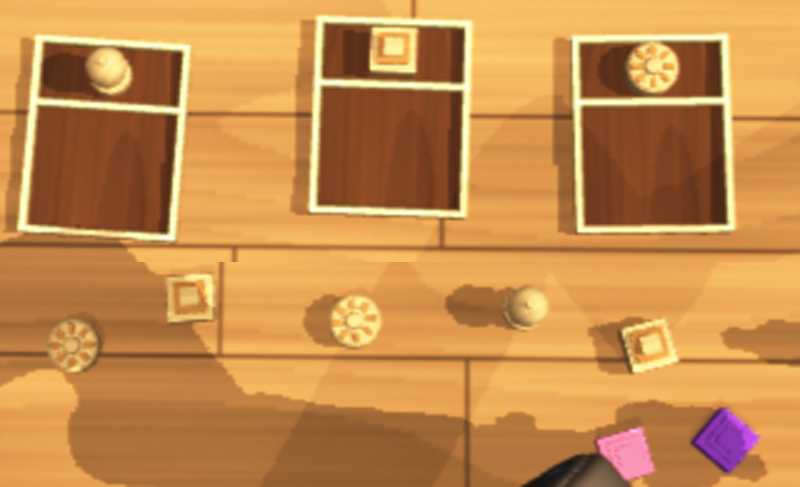

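The crop confirms it: the pale stepped blocks are at crop (190,297) and (650,346). The pink (627,453) and purple (726,440) ones are decoys and stay put. Next I'll compute the positions.

```bash
cat > h.py <<'E'
import numpy as np, cv2
from plant import arm
from scipy.spatial.transform import Rotation as R
def ray(name,px,z):
    p=arm.camera_params(name); M=R.from_rotvec(p["rvec"]).as_matrix(); c=-M.T@p["tvec"]
    d=M.T@np.linalg.inv(p["K"])@np.array([px[0],px[1],1.]); return c+d*(z-c[2])/d[2]
E
python3 - <<'E'
from h import *
A=lambda x,y,z:ray("top",(x/2.5+190-.3,(y-262)/2.5+225-.3),z)[:2]
B=lambda x,y,z:ray("top",(x/2.5+185-.3,y/2.5+110-.3),z)[:2]
np.set_printoptions(precision=4,suppress=True)
p=arm.camera_params("top");print("cam",-R.from_rotvec(p["rvec"]).as_matrix().T@p["tvec"])
print("ros L",A(73,345,.02),"ros R",A(355,321,.02),"fin",A(527,305,.05),A(526,307,.034))
for n,c,s in (("blkL",[(167,277),(210,274),(213,318),(170,322)],(190,297)),("blkR",[(622,333),(665,320),(679,357),(634,371)],(651,345))):
    q=np.array([A(*v,.022) for v in c]); d=q[1]-q[0]+q[2]-q[3]
    print(n,q.mean(0),A(*s,.03),"yaw of side (from -y)",np.degrees(np.arctan2(d[0],-d[1])),np.linalg.norm(d)/2)
# tray outer rim corners: TL TR BR BL
for n,c in (("fin",[(35,36),(190,45),(176,242),(20,231)]),("blk",[(316,16),(472,21),(467,217),(309,213)]),("ros",[(571,36),(729,34),(735,232),(577,235)])):
    q=np.array([B(*v,.014) for v in c]); x=(q[0]+q[1]-q[2]-q[3])/2; L=np.linalg.norm(x);x/=L
    w=np.linalg.norm(q[0]+q[3]-q[1]-q[2])/2
    o=(q[2]+q[3])/2+x*.065
    print(n,"origin",o,"yaw",np.degrees(np.arctan2(x[1],x[0])),"LxW",L,w)
s=arm.state();print(R.from_rotvec(s["ee_rot"]).as_matrix())
E
```

```text
cam [0.2987 0.0248 1.4907]
ros L [0.411  0.2733] ros R [0.4363 0.0064] fin [ 0.45   -0.1528] [ 0.4497 -0.1538]
blkL [0.4568 0.1631] [0.4566 0.1624] yaw of side (from -y) 5.219367085040002 0.04091212088811495
blkR [ 0.4158 -0.2721] [ 0.4154 -0.2714] yaw of side (from -y) 17.559337321902976 0.043662851433519126
fin origin [0.6054 0.2629] yaw -2.67012663175066 LxW 0.1932964882008305 0.15091072971293573
blk origin [ 0.6289 -0.0138] yaw -1.3467871873124686 LxW 0.19396994857318534 0.1518158970239749
ros origin [ 0.6132 -0.2679] yaw 1.0336454706076987 LxW 0.19517311305395244 0.15230641497466946
[[-0.9231 -0.3845 -0.0007]
 [-0.3845  0.9231  0.0013]
 [ 0.0001  0.0015 -1.    ]]
```

Call:
{"method": "send_rows", "body": {"commands": [[[-0.8, 0.6, 0.5, 0, 0, 0.25, 1], [-0.8, 0.6, 0.5, 0, 0, 0.25, 1], [-0.8, 0.6, 0.5, 0, 0, 0.25, 1], [-0.8, 0.6, 0.5, 0, 0, 0.25, 1], [-0.8, 0.6, 0.5, 0, 0, 0.25, 1], [-0.8, 0.6, 0.5, 0, 0, 0.25, 1], [-0.8, 0.6, 0.5, 0, 0, 0.25, 1], [-0.8, 0.6, 0.5, 0, 0, 0.25, 1]]], "newtons": 20}}

```text
t: 1.1
tool_pos: [0.3101, -0.5371, 0.1766]
ee_rot: [-0.003, 3.142, -0.0]
wrist_force: [-0.5, 0.2, 0.5]
gripper_width: 0.0876
finger_force: 0.0
```

Call:
{"method": "send_rows", "body": {"commands": [[[-0.6, 0.9, 0, 0, 0, 0, 1], [-0.6, 0.9, 0, 0, 0, 0, 1], [-0.6, 0.9, 0, 0, 0, 0, 1], [-0.6, 0.9, 0, 0, 0, 0, 1], [-0.6, 0.9, 0, 0, 0, 0, 1], [-0.6, 0.9, 0, 0, 0, 0, 1], [-0.6, 0.9, 0, 0, 0, 0, 1], [-0.6, 0.9, 0, 0, 0, 0, 1]]]}}

```text
t: 2.1
tool_pos: [0.3699, -0.447, 0.1765]
ee_rot: [0.002, -3.141, -0.0]
wrist_force: [0.2, 0.6, -0.5]
gripper_width: 0.0878
finger_force: 0.0
```

Call:
{"method": "send_rows", "body": {"commands": [[[-0.65, 0.9, 0, 0, 0, 0, 1], [-0.65, 0.9, 0, 0, 0, 0, 1], [-0.65, 0.9, 0, 0, 0, 0, 1], [-0.65, 0.9, 0, 0, 0, 0, 1], [-0.65, 0.9, 0, 0, 0, 0, 1], [-0.65, 0.9, 0, 0, 0, 0, 1], [-0.65, 0.9, 0, 0, 0, 0, 1], [-0.65, 0.9, 0, 0, 0, 0, 1]]]}}

```text
t: 3.1
tool_pos: [0.4348, -0.3569, 0.1765]
ee_rot: [0.003, -3.142, -0.0]
wrist_force: [-0.1, 0.1, 0.3]
gripper_width: 0.0877
finger_force: 0.0
```

Call:
{"method": "send_rows", "body": {"commands": [[[0, 0.9, 0, 0, 0, 0, 1], [0, 0.9, 0, 0, 0, 0, 1], [0, 0.9, 0, 0, 0, 0, 1], [0, 0.9, 0, 0, 0, 0, 1], [0, 0.9, 0, 0, 0, 0, 1], [0, 0.9, 0, 0, 0, 0, 1], [0, 0.9, 0, 0, 0, 0, 1], [0, 0.9, 0, 0, 0, 0, 1]]]}}

```text
t: 4.1
tool_pos: [0.4347, -0.2668, 0.1765]
ee_rot: [0.003, -3.141, -0.0]
wrist_force: [-0.1, 0.5, -0.1]
gripper_width: 0.0878
finger_force: 0.0
```

Call:
{"method": "send_rows", "body": {"commands": [[[0, 0.9, 0.2, 0, 0, 0, 1], [0, 0.9, 0.2, 0, 0, 0, 1], [0, 0.9, 0.2, 0, 0, 0, 1], [0, 0.9, 0.2, 0, 0, 0, 1], [0, 0.9, 0.2, 0, 0, 0, 1], [0, 0.9, 0.2, 0, 0, 0, 1], [0, 0.9, 0.2, 0, 0, 0, 1], [0, 0.9, 0.2, 0, 0, 0, 1]]]}}

```text
t: 5.1
tool_pos: [0.4346, -0.1769, 0.1566]
ee_rot: [0.003, -3.142, 0.0]
wrist_force: [0.1, 0.4, 0.9]
gripper_width: 0.0875
finger_force: 0.0
```

Call:
{"method": "send_rows", "body": {"commands": [[[0, 0.9, 0.2, 0, 0, 0, 1], [0, 0.9, 0.2, 0, 0, 0, 1], [0, 0.9, 0.2, 0, 0, 0, 1], [0, 0.9, 0.2, 0, 0, 0, 1], [0, 0.9, 0.2, 0, 0, 0, 1], [0, 0.9, 0.2, 0, 0, 0, 1], [0, 0.9, 0.2, 0, 0, 0, 1], [0, 0.9, 0.2, 0, 0, 0, 1]]]}}

```text
t: 6.1
tool_pos: [0.4344, -0.0868, 0.1366]
ee_rot: [-0.003, 3.142, -0.0]
wrist_force: [-0.0, 0.5, -0.3]
gripper_width: 0.0876
finger_force: 0.0
```

Call:
{"method": "send_rows", "body": {"commands": [[[0, 0.93, 0.3, 0, 0, 0, 1], [0, 0.93, 0.3, 0, 0, 0, 1], [0, 0.93, 0.3, 0, 0, 0, 1], [0, 0.93, 0.3, 0, 0, 0, 1], [0, 0.93, 0.3, 0, 0, 0, 1], [0, 0.93, 0.3, 0, 0, 0, 1], [0, 0.93, 0.3, 0, 0, 0, 1], [0, 0.93, 0.3, 0, 0, 0, 1]]]}}

```text
t: 7.1
tool_pos: [0.4342, 0.0061, 0.1066]
ee_rot: [-0.003, 3.141, 0.0]
wrist_force: [0.1, 0.9, 0.2]
gripper_width: 0.0876
finger_force: 0.0
```

Run:
```python
from h import *
s=arm.state(); im=arm.snapshot("wrist"); cv2.imwrite("pics/w1.png",im[:,:,::-1])
T=np.eye(4);T[:3,:3]=R.from_rotvec(s["ee_rot"]).as_matrix();T[:3,3]=s["tool_pos"]
p=arm.camera_params("wrist");C=np.linalg.inv(T@p["T_tool_cam"])
for q in ((.4363,.0064,.020),):
    c=C@np.array([*q,1]);u=p["K"]@c[:3];print(u/u[2])
print(s["tool_pos"],s["t"],s["joints"])
```

```text
[320.93069258 245.04220557   1.        ]
[0.43424423 0.00613413 0.10662625] 7.1 [ 4.71557436e-01  8.04218265e-02 -6.63057072e-01  4.78084437e-06
 -8.27202369e-01 -2.04068500e+00]
```

View pics/w1.png

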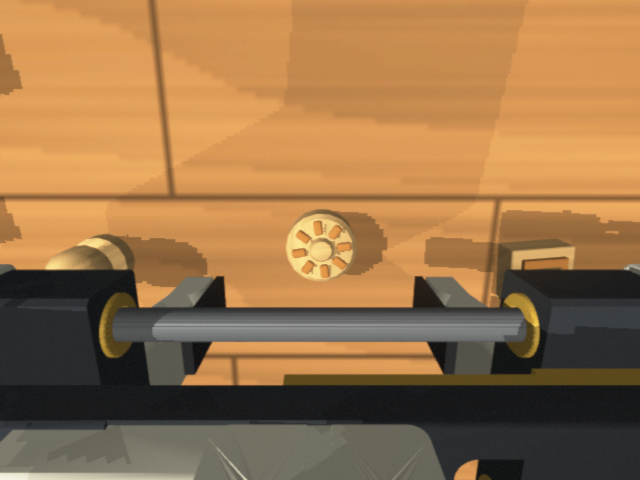

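The wrist view shows the rosette centred at (320,246). The top-camera estimate predicted (321,245), so the measurements hold. Descending.

Call:
{"method": "send_rows", "body": {"commands": [[[-0.02, 0, 0.1, 0, 0, 0, 1], [-0.02, 0, 0.2, 0, 0, 0, 1], [-0.02, 0, 0.3, 0, 0, 0, 1], [-0.02, 0, 0.4, 0, 0, 0, 1], [-0.02, 0, 0.5, 0, 0, 0, 1], [-0.02, 0, 0.6, 0, 0, 0, 1], [-0.02, 0, 0.7, 0, 0, 0, 1], [-0.02, 0, 0.7, 0, 0, 0, 1]]]}}

```text
t: 8.15
tool_pos: [0.4357, 0.0061, 0.0358]
ee_rot: [0.003, -3.14, 0.001]
wrist_force: [0.6, -0.0, 0.1]
gripper_width: 0.0878
finger_force: 0.0
```

Call:
{"method": "send_rows", "body": {"commands": [[[0, 0, 0.16, 0, 0, 0, 1], [0, 0, 0.31, 0, 0, 0, 1], [0, 0, 0.31, 0, 0, 0, 1], [0, 0, 0.31, 0, 0, 0, 0], [0, 0, 0.31, 0, 0, 0, 0], [0, 0, 0.31, 0, 0, 0, 0], [0, 0, 0.31, 0, 0, 0, 0], [0, 0, 0.31, 0, 0, 0, 0]]]}}

```text
t: 9.15
tool_pos: [0.4363, 0.0064, 0.0058]
ee_rot: [-0.003, 3.141, 0.0]
wrist_force: [-0.6, 0.8, 3.0]
gripper_width: 0.0491
finger_force: 20.0
```

Call:
{"method": "send_rows", "body": {"commands": [[[0, 0, -0.2, 0, 0, 0, 0], [0, 0, -0.5, 0, 0, 0, 0], [0, 0, -0.9, 0, 0, 0, 0], [0, 0, -0.9, 0, 0, 0, 0], [0, -0.3, -0.9, 0, 0, 0, 0], [0, -0.6, -0.9, 0, 0, 0, 0], [0, -0.9, -0.9, 0, 0, 0, 0], [0, -0.9, -0.9, 0, 0, 0, 0]]]}}

```text
t: 10.15
tool_pos: [0.4356, -0.085, 0.0947]
ee_rot: [-0.001, -3.14, 0.0]
wrist_force: [-0.3, 0.4, 0.2]
gripper_width: 0.0491
finger_force: 20.0
```

Call:
{"method": "send_rows", "body": {"commands": [[[-0.2, -0.2, 0, 0, 0, 0, 0], [-0.4, -0.4, 0, 0, 0, 0, 0], [-0.7, -0.7, 0, 0, 0, 0, 0], [-1, -0.9, 0, 0, 0, 0, 0], [-1, -0.9, 0, 0, 0, 0, 0], [-1, -0.9, 0, 0, 0, 0, 0], [-1, -0.9, 0, 0, 0, 0, 0], [-1, -0.9, 0, 0, 0, 0, 0]]]}}

```text
t: 11.15
tool_pos: [0.5363, -0.1729, 0.0958]
ee_rot: [-0.004, 3.141, 0.0]
wrist_force: [0.5, 0.4, -0.0]
gripper_width: 0.0491
finger_force: 20.0
```

Call:
{"method": "send_rows", "body": {"commands": [[[-0.2, -0.2, 0, 0, 0, 0, 0], [-0.4, -0.4, 0, 0, 0, 0, 0], [-0.7, -0.7, 0, 0, 0, 0, 0], [-0.9, -0.9, 0, 0, 0, 0, 0], [-1, -0.94, 0, 0, 0, 0, 0], [-1.0, -0.94, 0, 0, 0, 0, 0], [-1.0, -0.94, 0, 0, 0, 0, 0], [-1.0, -0.94, 0, 0, 0, 0, 0]]]}}

```text
t: 12.15
tool_pos: [0.6364, -0.2665, 0.096]
ee_rot: [-0.004, 3.141, 0.0]
wrist_force: [-0.6, 1.3, 0.6]
gripper_width: 0.0488
finger_force: 20.0
```

Call:
{"method": "send_rows", "body": {"commands": [[[-0.06, 0, 0, 0, 0, 0, 0], [-0.06, 0, 0.2, 0, 0, 0, 0], [-0.06, 0, 0.4, 0, 0, 0, 0], [-0.06, 0, 0.55, 0, 0, 0, 0], [-0.06, 0, 0.65, 0, 0, 0, 0], [-0.06, 0, 0.75, 0, 0, 0, 0], [-0.06, 0, 0.82, 0, 0, 0, 0], [-0.06, 0, 0.82, 0, 0, 0, 0]]]}}

```text
t: 13.15
tool_pos: [0.6425, -0.2672, 0.0131]
ee_rot: [0.003, -3.141, -0.0]
wrist_force: [0.5, -0.5, -0.3]
gripper_width: 0.049
finger_force: 20.0
```

Call:
{"method": "send_rows", "body": {"commands": [[[0, 0, 0.01, 0, 0, 0, 0], [0, 0, 0.02, 0, 0, 0, 0], [0, 0, 0.03, 0, 0, 0, 0], [0, 0, 0.035, 0, 0, 0, 0], [0, 0, 0.035, 0, 0, 0, 0], [0, 0, 0.035, 0, 0, 0, 0], [0, 0, 0.035, 0, 0, 0, 0], [0, 0, 0.035, 0, 0, 0, 0]]]}}

```text
t: 14.15
tool_pos: [0.6428, -0.2672, 0.0101]
ee_rot: [0.003, -3.142, -0.0]
wrist_force: [0.9, 0.3, -0.3]
gripper_width: 0.049
finger_force: 20.0
```

Call:
{"method": "send_rows", "body": {"commands": [[[0, 0, 0.005, 0, 0, 0, 0], [0, 0, 0.007, 0, 0, 0, 0], [0, 0, 0.007, 0, 0, 0, 0.6], [0, 0, 0.007, 0, 0, 0, 0.7], [0, 0, 0.007, 0, 0, 0, 0.7], [0, 0, -0.2, 0, 0, 0, 0.7], [0, 0, -0.5, 0, 0, 0, 0.7], [0, 0, -0.9, 0, 0, 0, 0.7]]]}}

```text
t: 15.15
tool_pos: [0.642, -0.2671, 0.0998]
ee_rot: [0.003, -3.139, -0.001]
wrist_force: [1.3, 0.6, -0.0]
gripper_width: 0.0613
finger_force: 0.0
```

Call:
{"method": "send_rows", "body": {"commands": [[[1, 0.9, 0, 0, 0, 0, 1], [1, 0.9, 0, 0, 0, 0, 1], [1, 0.9, 0, 0, 0, 0, 1], [1, 0.9, 0, 0, 0, 0, 1], [1, 0.9, 0, 0, 0, 0, 1], [1, 0.9, 0, 0, 0, 0, 1], [1, 0.9, 0, 0, 0, 0, 1], [1, 0.9, 0, 0, 0, 0, 1]]]}}

```text
t: 16.15
tool_pos: [0.5427, -0.1777, 0.0998]
ee_rot: [0.003, -3.141, 0.0]
wrist_force: [-0.1, -0.0, 0.6]
gripper_width: 0.088
finger_force: 0.0
```

Call:
{"method": "send_rows", "body": {"commands": [[[1, 0.9, 0, 0, 0, 0, 1], [1, 0.9, 0, 0, 0, 0, 1], [1, 0.9, 0, 0, 0, 0, 1], [1, 0.9, 0, 0, 0, 0, 1], [1, 0.9, 0, 0, 0, 0, 1], [1, 0.9, 0, 0, 0, 0, 1], [1, 0.9, 0, 0, 0, 0, 1], [1, 0.9, 0, 0, 0, 0, 1]]]}}

```text
t: 17.15
tool_pos: [0.4425, -0.0879, 0.0999]
ee_rot: [0.002, -3.141, 0.0]
wrist_force: [-0.5, 0.3, 0.0]
gripper_width: 0.0877
finger_force: 0.0
```

Call:
{"method": "send_rows", "body": {"commands": [[[0, 0.9, 0, 0, 0, 0, 1], [0, 0.9, 0, 0, 0, 0, 1], [0, 0.9, 0, 0, 0, 0, 1], [0, 0.9, 0, 0, 0, 0, 1], [0, 0.9, 0, 0, 0, 0, 1], [0, 0.9, 0, 0, 0, 0, 1], [0, 0.9, 0, 0, 0, 0, 1], [0, 0.9, 0, 0, 0, 0, 1]]]}}

```text
t: 18.15
tool_pos: [0.4422, 0.0022, 0.1001]
ee_rot: [-0.003, 3.142, 0.0]
wrist_force: [-1.2, 0.6, 0.1]
gripper_width: 0.0878
finger_force: 0.0
```

Call:
{"method": "send_rows", "body": {"commands": [[[0, 0.9, 0, 0, 0, 0, 1], [0, 0.9, 0, 0, 0, 0, 1], [0, 0.9, 0, 0, 0, 0, 1], [0, 0.9, 0, 0, 0, 0, 1], [0, 0.9, 0, 0, 0, 0, 1], [0, 0.9, 0, 0, 0, 0, 1], [0, 0.9, 0, 0, 0, 0, 1], [0, 0.9, 0, 0, 0, 0, 1]]]}}

```text
t: 19.15
tool_pos: [0.4421, 0.0922, 0.1001]
ee_rot: [-0.003, 3.142, 0.0]
wrist_force: [-0.0, -0.5, -0.1]
gripper_width: 0.0876
finger_force: 0.0
```

Call:
{"method": "send_rows", "body": {"commands": [[[0.16, 0.9, 0, 0, 0, 0, 1], [0.16, 0.9, 0, 0, 0, 0, 1], [0.16, 0.9, 0, 0, 0, 0, 1], [0.16, 0.9, 0, 0, 0, 0, 1], [0.16, 0.9, 0, 0, 0, 0, 1], [0.16, 0.9, 0, 0, 0, 0, 1], [0.16, 0.9, 0, 0, 0, 0, 1], [0.16, 0.9, 0, 0, 0, 0, 1]]]}}

```text
t: 20.15
tool_pos: [0.4259, 0.1821, 0.1001]
ee_rot: [-0.003, 3.142, 0.0]
wrist_force: [-0.3, -1.1, -0.4]
gripper_width: 0.0879
finger_force: 0.0
```

Call:
{"method": "send_rows", "body": {"commands": [[[0.16, 0.9, 0, 0, 0, 0, 1], [0.16, 0.9, 0, 0, 0, 0, 1], [0.16, 0.9, 0, 0, 0, 0, 1], [0.16, 0.9, 0, 0, 0, 0, 1], [0.16, 0.9, 0, 0, 0, 0, 1], [0.16, 0.9, 0, 0, 0, 0, 1], [0.16, 0.9, 0, 0, 0, 0, 1], [0.16, 0.9, 0, 0, 0, 0, 1]]]}}

```text
t: 21.15
tool_pos: [0.4098, 0.2721, 0.1002]
ee_rot: [-0.003, 3.141, 0.0]
wrist_force: [1.1, 0.8, -0.6]
gripper_width: 0.0877
finger_force: 0.0
```

Run:
```python
from h import *
im=arm.snapshot("top"); cv2.imwrite("pics/top1.png",im[:,:,::-1]); 
s=arm.state();print(s["tool_pos"],s["joints"],s["t"])
```

```text
[0.40973132 0.27218531 0.10010982] [ 9.86899526e-01  1.84044548e-01 -5.54460375e-01 -9.93523434e-06
 -8.32160900e-01 -2.55581922e+00] 21.2
```

View pics/top1.png

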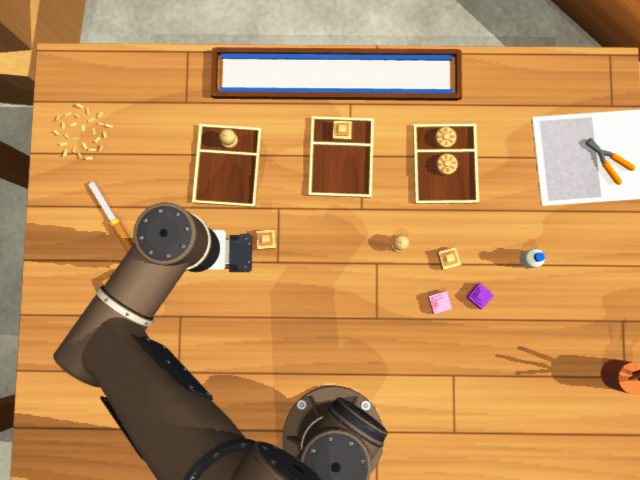

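Rosette 1 lies flat in the rosette tray at (446,164). The gripper is over rosette 2.

Call:
{"method": "send_rows", "body": {"commands": [[[-0.01, 0.01, 0.15, 0, 0, 0, 1], [-0.01, 0.01, 0.3, 0, 0, 0, 1], [-0.01, 0.01, 0.4, 0, 0, 0, 1], [-0.01, 0.01, 0.5, 0, 0, 0, 1], [-0.01, 0.01, 0.6, 0, 0, 0, 1], [-0.01, 0.01, 0.65, 0, 0, 0, 1], [-0.01, 0.01, 0.65, 0, 0, 0, 1], [-0.01, 0.01, 0.65, 0, 0, 0, 1]]]}}

```text
t: 22.2
tool_pos: [0.4108, 0.2735, 0.0353]
ee_rot: [-0.003, 3.141, 0.001]
wrist_force: [-0.1, 0.4, 0.1]
gripper_width: 0.0876
finger_force: 0.0
```

Call:
{"method": "send_rows", "body": {"commands": [[[0, 0, 0.15, 0, 0, 0, 1], [0, 0, 0.29, 0, 0, 0, 1], [0, 0, 0.29, 0, 0, 0, 1], [0, 0, 0.29, 0, 0, 0, 0], [0, 0, 0.29, 0, 0, 0, 0], [0, 0, 0.29, 0, 0, 0, 0], [0, 0, 0.29, 0, 0, 0, 0], [0, 0, 0.29, 0, 0, 0, 0]]]}}

```text
t: 23.2
tool_pos: [0.4107, 0.2734, 0.0062]
ee_rot: [-0.003, 3.141, 0.0]
wrist_force: [-0.2, 1.2, 2.5]
gripper_width: 0.0493
finger_force: 20.0
```

Call:
{"method": "send_rows", "body": {"commands": [[[0, 0, -0.2, 0, 0, 0, 0], [0, 0, -0.5, 0, 0, 0, 0], [0, 0, -0.9, 0, 0, 0, 0], [0, 0, -0.9, 0, 0, 0, 0], [0, -0.3, -0.9, 0, 0, 0, 0], [0, -0.6, -0.9, 0, 0, 0, 0], [0, -0.9, -0.9, 0, 0, 0, 0], [0, -0.9, -0.9, 0, 0, 0, 0]]]}}

```text
t: 24.2
tool_pos: [0.41, 0.1812, 0.0953]
ee_rot: [0.0, -3.14, 0.002]
wrist_force: [0.1, -0.0, -0.2]
gripper_width: 0.0492
finger_force: 20.0
```

Call:
{"method": "send_rows", "body": {"commands": [[[-0.2, -0.2, 0, 0, 0, 0, 0], [-0.4, -0.4, 0, 0, 0, 0, 0], [-0.7, -0.7, 0, 0, 0, 0, 0], [-1, -0.9, 0, 0, 0, 0, 0], [-1, -0.9, 0, 0, 0, 0, 0], [-1, -0.9, 0, 0, 0, 0, 0], [-1, -0.9, 0, 0, 0, 0, 0], [-1, -0.9, 0, 0, 0, 0, 0]]]}}

```text
t: 25.2
tool_pos: [0.5107, 0.0941, 0.0962]
ee_rot: [-0.005, 3.141, 0.0]
wrist_force: [-0.5, 0.3, -0.8]
gripper_width: 0.0492
finger_force: 20.0
```

Call:
{"method": "send_rows", "body": {"commands": [[[-0.2, -0.2, 0, 0, 0, 0, 0], [-0.4, -0.4, 0, 0, 0, 0, 0], [-0.6, -0.7, 0, 0, 0, 0, 0], [-0.7, -0.9, 0, 0, 0, 0, 0], [-0.7, -0.9, 0, 0, 0, 0, 0], [-0.7, -0.9, 0, 0, 0, 0, 0], [-0.7, -0.9, 0, 0, 0, 0, 0], [-0.7, -0.9, 0, 0, 0, 0, 0]]]}}

```text
t: 26.2
tool_pos: [0.5811, 0.0043, 0.0962]
ee_rot: [-0.005, 3.141, 0.0]
wrist_force: [0.2, -0.2, -1.3]
gripper_width: 0.0496
finger_force: 20.0
```

Call:
{"method": "send_rows", "body": {"commands": [[[0, -0.2, 0, 0, 0, 0, 0], [0, -0.4, 0, 0, 0, 0, 0], [0, -0.7, 0, 0, 0, 0, 0], [0, -0.9, 0, 0, 0, 0, 0], [0, -0.9, 0, 0, 0, 0, 0], [0, -0.9, 0, 0, 0, 0, 0], [0, -0.9, 0, 0, 0, 0, 0], [0, -0.9, 0, 0, 0, 0, 0]]]}}

```text
t: 27.2
tool_pos: [0.5815, -0.0858, 0.0961]
ee_rot: [-0.005, 3.141, 0.0]
wrist_force: [-0.7, -0.8, -0.7]
gripper_width: 0.0493
finger_force: 20.0
```

Call:
{"method": "send_rows", "body": {"commands": [[[0, -0.2, 0, 0, 0, 0, 0], [0, -0.4, 0, 0, 0, 0, 0], [0, -0.7, 0, 0, 0, 0, 0], [0, -0.9, 0, 0, 0, 0, 0], [0, -0.9, 0, 0, 0, 0, 0], [0, -0.9, 0, 0, 0, 0, 0], [0, -0.9, 0, 0, 0, 0, 0], [0, -0.9, 0, 0, 0, 0, 0]]]}}

```text
t: 28.2
tool_pos: [0.5817, -0.1758, 0.0961]
ee_rot: [-0.005, 3.141, 0.0]
wrist_force: [-0.5, -0.1, -1.1]
gripper_width: 0.0487
finger_force: 20.0
```

Call:
{"method": "send_rows", "body": {"commands": [[[0, -0.2, 0, 0, 0, 0, 0], [-0.03, -0.4, 0, 0, 0, 0, 0], [-0.03, -0.7, 0, 0, 0, 0, 0], [-0.03, -0.92, 0, 0, 0, 0, 0], [-0.03, -0.92, 0, 0, 0, 0, 0], [-0.03, -0.92, 0, 0, 0, 0, 0], [-0.03, -0.92, 0, 0, 0, 0, 0], [-0.03, -0.92, 0, 0, 0, 0, 0]]]}}

```text
t: 29.2
tool_pos: [0.5849, -0.2678, 0.0962]
ee_rot: [-0.004, 3.141, 0.0]
wrist_force: [0.1, -0.3, -0.1]
gripper_width: 0.049
finger_force: 20.0
```

Call:
{"method": "send_rows", "body": {"commands": [[[0, 0, 0.1, 0, 0, 0, 0], [0, 0, 0.25, 0, 0, 0, 0], [0, 0, 0.4, 0, 0, 0, 0], [0, 0, 0.55, 0, 0, 0, 0], [0, 0, 0.65, 0, 0, 0, 0], [0, 0, 0.75, 0, 0, 0, 0], [0, 0, 0.82, 0, 0, 0, 0], [0, 0, 0.82, 0, 0, 0, 0]]]}}

```text
t: 30.2
tool_pos: [0.5845, -0.2683, 0.0135]
ee_rot: [0.003, -3.141, -0.0]
wrist_force: [0.7, 0.0, -0.7]
gripper_width: 0.049
finger_force: 20.0
```

Call:
{"method": "send_rows", "body": {"commands": [[[0, 0, 0.01, 0, 0, 0, 0], [0, 0, 0.02, 0, 0, 0, 0], [0, 0, 0.03, 0, 0, 0, 0], [0, 0, 0.037, 0, 0, 0, 0], [0, 0, 0.04, 0, 0, 0, 0], [0, 0, 0.042, 0, 0, 0, 0], [0, 0, 0.042, 0, 0, 0, 0], [0, 0, 0.042, 0, 0, 0, 0]]]}}

```text
t: 31.2
tool_pos: [0.5849, -0.2684, 0.0103]
ee_rot: [-0.003, 3.141, -0.0]
wrist_force: [-1.2, 1.3, 5.3]
gripper_width: 0.0489
finger_force: 20.0
```

Call:
{"method": "send_rows", "body": {"commands": [[[0, 0, 0, 0, 0, 0, 0], [0, 0, 0, 0, 0, 0, 0.6], [0, 0, 0, 0, 0, 0, 0.7], [0, 0, 0, 0, 0, 0, 0.7], [0, 0, -0.2, 0, 0, 0, 0.7], [0, 0, -0.5, 0, 0, 0, 0.7], [0, 0, -0.9, 0, 0, 0, 0.7], [0, 0, -0.9, 0, 0, 0, 0.7]]]}}

```text
t: 32.2
tool_pos: [0.5871, -0.2689, 0.1035]
ee_rot: [-0.004, 3.135, -0.002]
wrist_force: [0.3, 0.6, 0.8]
gripper_width: 0.0616
finger_force: 0.0
```

Call:
{"method": "send_rows", "body": {"commands": [[[1, 0, 0, 0, 0, 0, 1], [1, 0, 0, 0, 0, 0, 1], [1, 0, 0, 0, 0, 0, 1], [1, 0, 0, 0, 0, 0, 1], [1, 0, 0, 0, 0, 0, 1], [1, 0, 0, 0, 0, 0, 1], [1, 0, 0, 0, 0, 0, 1], [1, 0, 0, 0, 0, 0, 1]]]}}

```text
t: 33.2
tool_pos: [0.4849, -0.2685, 0.0997]
ee_rot: [0.003, -3.141, -0.0]
wrist_force: [0.5, -0.4, -0.3]
gripper_width: 0.0877
finger_force: 0.0
```

Call:
{"method": "send_rows", "body": {"commands": [[[0.69, -0.03, 0, 0, 0, -0.195, 1], [0.69, -0.03, 0, 0, 0, -0.195, 1], [0.69, -0.03, 0, 0, 0, -0.195, 1], [0.69, -0.03, 0, 0, 0, -0.195, 1], [0.69, -0.03, 0, 0, 0, -0.195, 1], [0.69, -0.03, 0, 0, 0, -0.195, 1], [0.69, -0.03, 0, 0, 0, -0.195, 1], [0.69, -0.03, 0, 0, 0, -0.195, 1]]]}}

```text
t: 34.2
tool_pos: [0.4158, -0.2717, 0.0998]
ee_rot: [0.482, -3.104, -0.0]
wrist_force: [-1.0, -1.2, 0.2]
gripper_width: 0.0878
finger_force: 0.0
```

Run:
```python
from h import *
s=arm.state(); im=arm.snapshot("wrist"); cv2.imwrite("pics/w2.png",im[:,:,::-1])
T=np.eye(4);T[:3,:3]=R.from_rotvec(s["ee_rot"]).as_matrix();T[:3,3]=s["tool_pos"]
p=arm.camera_params("wrist");C=np.linalg.inv(T@p["T_tool_cam"])
for q in ((.4156,-.2717,.030),):
    c=C@np.array([*q,1]);u=p["K"]@c[:3];print(u/u[2])
print(s["tool_pos"],s["t"],T[:2,0])
```

```text
[321.18709113 249.52922825   1.        ]
[ 0.4158121  -0.27165556  0.0997592 ] 34.2 [-0.95286038 -0.30340906]
```

View pics/w2.png

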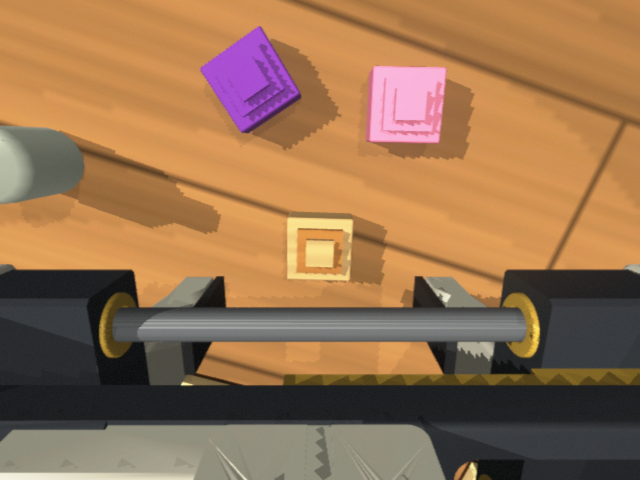

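The block is at (320,252) and square to the gripper. Pink (407,105) and purple (251,80) are well clear.

Call:
{"method": "send_rows", "body": {"commands": [[[-0.01, 0, 0.15, 0, 0, 0, 1], [-0.01, 0, 0.3, 0, 0, 0, 1], [-0.01, 0, 0.4, 0, 0, 0, 1], [-0.01, 0, 0.5, 0, 0, 0, 1], [-0.01, 0, 0.6, 0, 0, 0, 1], [-0.01, 0, 0.65, 0, 0, 0, 1], [-0.01, 0, 0.65, 0, 0, 0, 1], [-0.01, 0, 0.65, 0, 0, 0, 1]]]}}

```text
t: 35.25
tool_pos: [0.417, -0.2715, 0.0351]
ee_rot: [-0.483, 3.104, -0.0]
wrist_force: [0.3, -0.2, -0.8]
gripper_width: 0.0877
finger_force: 0.0
```

Call:
{"method": "send_rows", "body": {"commands": [[[0, 0, 0.15, 0, 0, 0, 1], [0, 0, 0.29, 0, 0, 0, 1], [0, 0, 0.29, 0, 0, 0, 1], [0, 0, 0.29, 0, 0, 0, 0], [0, 0, 0.29, 0, 0, 0, 0], [0, 0, 0.29, 0, 0, 0, 0], [0, 0, 0.29, 0, 0, 0, 0], [0, 0, 0.29, 0, 0, 0, 0]]]}}

```text
t: 36.25
tool_pos: [0.4168, -0.2714, 0.006]
ee_rot: [-0.483, 3.104, -0.0]
wrist_force: [0.0, 0.4, 1.6]
gripper_width: 0.0439
finger_force: 19.8
```

Call:
{"method": "send_rows", "body": {"commands": [[[0, 0, -0.2, 0, 0, 0, 0], [0, 0, -0.5, 0, 0, 0, 0], [0, 0, -0.9, 0, 0, 0, 0], [0, 0, -0.9, 0, 0, 0.1, 0], [0, 0, -0.9, 0, 0, 0.195, 0], [0, 0, -0.9, 0, 0, 0.195, 0], [0, 0, -0.9, 0, 0, 0.195, 0], [0, 0, -0.9, 0, 0, 0.195, 0]]]}}

```text
t: 37.25
tool_pos: [0.4167, -0.2714, 0.0957]
ee_rot: [0.006, -3.141, -0.0]
wrist_force: [0.0, 1.0, -0.7]
gripper_width: 0.0439
finger_force: 19.8
```

Call:
{"method": "send_rows", "body": {"commands": [[[-0.2, 0.2, 0, 0, 0, 0, 0], [-0.4, 0.4, 0, 0, 0, 0, 0], [-0.6, 0.6, 0, 0, 0, 0, 0], [-0.8, 0.86, 0, 0, 0, 0, 0], [-0.8, 0.86, 0, 0, 0, 0, 0], [-0.8, 0.86, 0, 0, 0, 0, 0], [-0.8, 0.86, 0, 0, 0, 0, 0], [-0.8, 0.86, 0, 0, 0, 0, 0]]]}}

```text
t: 38.25
tool_pos: [0.4962, -0.1857, 0.0959]
ee_rot: [0.002, -3.142, -0.0]
wrist_force: [-0.6, -0.3, -1.0]
gripper_width: 0.0441
finger_force: 19.8
```

Call:
{"method": "send_rows", "body": {"commands": [[[-0.2, 0.2, 0, 0, 0, 0, 0], [-0.4, 0.4, 0, 0, 0, 0, 0], [-0.6, 0.6, 0, 0, 0, 0, 0], [-0.8, 0.86, 0, 0, 0, 0, 0], [-0.8, 0.86, 0, 0, 0, 0, 0], [-0.8, 0.86, 0, 0, 0, 0, 0], [-0.8, 0.86, 0, 0, 0, 0, 0], [-0.8, 0.86, 0, 0, 0, 0, 0]]]}}

```text
t: 39.25
tool_pos: [0.5761, -0.0995, 0.096]
ee_rot: [-0.002, 3.142, 0.0]
wrist_force: [-0.4, 0.6, 0.5]
gripper_width: 0.0442
finger_force: 19.8
```

Call:
{"method": "send_rows", "body": {"commands": [[[-0.2, 0.2, 0, 0, 0, 0.015, 0], [-0.4, 0.4, 0, 0, 0, 0.015, 0], [-0.6, 0.6, 0, 0, 0, 0.015, 0], [-0.8, 0.85, 0, 0, 0, 0.015, 0], [-0.8, 0.85, 0, 0, 0, 0.015, 0], [-0.8, 0.85, 0, 0, 0, 0.015, 0], [-0.8, 0.85, 0, 0, 0, 0.015, 0], [-0.8, 0.85, 0, 0, 0, 0.015, 0]]]}}

```text
t: 40.25
tool_pos: [0.6559, -0.0145, 0.0961]
ee_rot: [0.035, 3.141, 0.0]
wrist_force: [-0.3, -0.8, -0.4]
gripper_width: 0.0439
finger_force: 19.8
```

Call:
{"method": "send_rows", "body": {"commands": [[[0, 0, 0.1, 0, 0, 0, 0], [0, 0, 0.25, 0, 0, 0, 0], [0, 0, 0.4, 0, 0, 0, 0], [0, 0, 0.55, 0, 0, 0, 0], [0, 0, 0.65, 0, 0, 0, 0], [0, 0, 0.75, 0, 0, 0, 0], [0, 0, 0.82, 0, 0, 0, 0], [0, 0, 0.82, 0, 0, 0, 0]]]}}

```text
t: 41.25
tool_pos: [0.656, -0.0139, 0.0134]
ee_rot: [-0.034, -3.141, 0.0]
wrist_force: [0.5, 0.6, -0.2]
gripper_width: 0.0443
finger_force: 19.8
```

Call:
{"method": "send_rows", "body": {"commands": [[[0, 0, 0.01, 0, 0, 0, 0], [0, 0, 0.02, 0, 0, 0, 0], [0, 0, 0.03, 0, 0, 0, 0], [0, 0, 0.037, 0, 0, 0, 0], [0, 0, 0.04, 0, 0, 0, 0], [0, 0, 0.042, 0, 0, 0, 0], [0, 0, 0.042, 0, 0, 0, 0], [0, 0, 0.042, 0, 0, 0, 0]]]}}

```text
t: 42.25
tool_pos: [0.6562, -0.0139, 0.01]
ee_rot: [0.034, 3.141, 0.0]
wrist_force: [-2.9, 1.0, 4.4]
gripper_width: 0.0441
finger_force: 19.8
```

Call:
{"method": "send_rows", "body": {"commands": [[[0, 0, 0, 0, 0, 0, 0], [0, 0, 0, 0, 0, 0, 0.55], [0, 0, 0, 0, 0, 0, 0.64], [0, 0, 0, 0, 0, 0, 0.64], [0, 0, -0.2, 0, 0, 0, 0.64], [0, 0, -0.5, 0, 0, 0, 0.64], [0, 0, -0.9, 0, 0, 0, 0.64], [0, 0, -0.9, 0, 0, 0, 0.64]]]}}

```text
t: 43.25
tool_pos: [0.6586, -0.0135, 0.1034]
ee_rot: [0.033, 3.135, 0.002]
wrist_force: [-0.6, 0.3, -0.3]
gripper_width: 0.056
finger_force: 0.0
```

Call:
{"method": "send_rows", "body": {"commands": [[[1, 0.88, 0, 0, 0, -0.015, 1], [1, 0.88, 0, 0, 0, -0.015, 1], [1, 0.88, 0, 0, 0, -0.015, 1], [1, 0.88, 0, 0, 0, -0.015, 1], [1, 0.88, 0, 0, 0, -0.015, 1], [1, 0.88, 0, 0, 0, -0.015, 1], [1, 0.88, 0, 0, 0, -0.015, 1], [1, 0.88, 0, 0, 0, -0.015, 1]]]}}

```text
t: 44.25
tool_pos: [0.5583, 0.0759, 0.0995]
ee_rot: [0.002, -3.141, 0.0]
wrist_force: [-0.7, 0.2, 0.6]
gripper_width: 0.088
finger_force: 0.0
```

Call:
{"method": "send_rows", "body": {"commands": [[[1, 0.86, 0, 0, 0, -0.055, 1], [1, 0.86, 0, 0, 0, -0.055, 1], [1, 0.86, 0, 0, 0, -0.055, 1], [1, 0.86, 0, 0, 0, -0.055, 1], [1, 0.86, 0, 0, 0, -0.055, 1], [1, 0.86, 0, 0, 0, -0.055, 1], [1, 0.86, 0, 0, 0, -0.055, 1], [1, 0.86, 0, 0, 0, -0.055, 1]]]}}

```text
t: 45.25
tool_pos: [0.4582, 0.1616, 0.0995]
ee_rot: [0.138, -3.138, 0.0]
wrist_force: [0.6, 1.2, 0.4]
gripper_width: 0.0874
finger_force: 0.0
```

Run:
```python
from h import *
s=arm.state(); im=arm.snapshot("wrist"); cv2.imwrite("pics/w3.png",cv2.resize(im[180:300,240:400,::-1],None,fx=4,fy=4))
T=np.eye(4);T[:3,:3]=R.from_rotvec(s["ee_rot"]).as_matrix();T[:3,3]=s["tool_pos"]
p=arm.camera_params("wrist");C=np.linalg.inv(T@p["T_tool_cam"])
for q in ((.4567,.1628,.030),):
    c=C@np.array([*q,1]);u=p["K"]@c[:3];print(u/u[2], (u/u[2]-[240,180,0])*4)
print(s["tool_pos"],s["t"],T[:2,0])
```

```text
[322.8126516  247.51652265   1.        ] [331.25060639 270.06609058   4.        ]
[0.4581573  0.16164491 0.09953826] 45.25 [-0.99615356 -0.08762441]
```

View pics/w3.png

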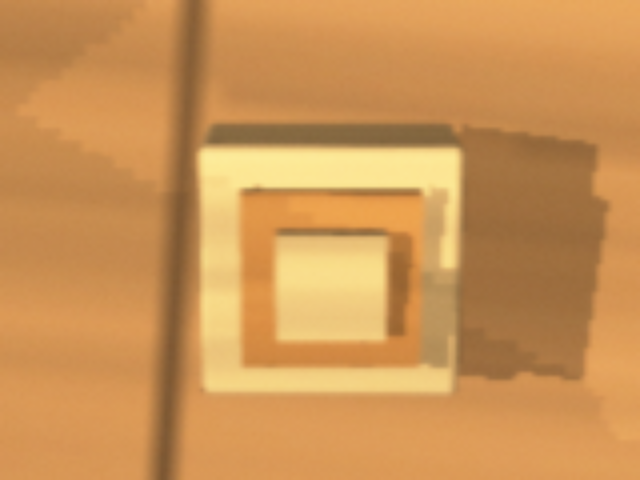

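The block is square to the gripper, with its centre at crop (331,286). That is within about 2 mm of the estimate.

Call:
{"method": "send_rows", "body": {"commands": [[[0, 0.01, 0.15, 0, 0, 0, 1], [0, 0.01, 0.3, 0, 0, 0, 1], [0, 0.01, 0.4, 0, 0, 0, 1], [0, 0.01, 0.5, 0, 0, 0, 1], [0, 0.01, 0.6, 0, 0, 0, 1], [0, 0.01, 0.65, 0, 0, 0, 1], [0, 0.01, 0.65, 0, 0, 0, 1], [0, 0.01, 0.65, 0, 0, 0, 1]]]}}

```text
t: 46.3
tool_pos: [0.4581, 0.1632, 0.0349]
ee_rot: [-0.139, 3.138, 0.0]
wrist_force: [-0.4, -0.2, 0.8]
gripper_width: 0.0878
finger_force: 0.0
```

Call:
{"method": "send_rows", "body": {"commands": [[[0, 0, 0.15, 0, 0, 0, 1], [0, 0, 0.285, 0, 0, 0, 1], [0, 0, 0.285, 0, 0, 0, 1], [0, 0, 0.285, 0, 0, 0, 0], [0, 0, 0.285, 0, 0, 0, 0], [0, 0, 0.285, 0, 0, 0, 0], [0, 0, 0.285, 0, 0, 0, 0], [0, 0, 0.285, 0, 0, 0, 0]]]}}

```text
t: 47.3
tool_pos: [0.4579, 0.1631, 0.0063]
ee_rot: [-0.139, 3.138, 0.0]
wrist_force: [-0.3, 0.2, 0.3]
gripper_width: 0.0438
finger_force: 20.0
```

Call:
{"method": "send_rows", "body": {"commands": [[[0, 0, -0.2, 0, 0, 0, 0], [0, 0, -0.5, 0, 0, 0, 0], [0, 0, -0.9, 0, 0, 0, 0], [0, 0, -0.9, 0, 0, 0.055, 0], [0, 0, -0.9, 0, 0, 0.055, 0], [0, 0, -0.9, 0, 0, 0.055, 0], [0, 0, -0.9, 0, 0, 0.055, 0], [0, 0, -0.9, 0, 0, 0.055, 0]]]}}

```text
t: 48.3
tool_pos: [0.4577, 0.1629, 0.0958]
ee_rot: [0.004, -3.141, 0.001]
wrist_force: [-0.4, -0.2, -0.7]
gripper_width: 0.0441
finger_force: 20.0
```

Call:
{"method": "send_rows", "body": {"commands": [[[-0.2, -0.2, 0, 0, 0, 0, 0], [-0.4, -0.4, 0, 0, 0, 0, 0], [-0.6, -0.6, 0, 0, 0, 0, 0], [-0.7, -0.88, 0, 0, 0, 0, 0], [-0.7, -0.88, 0, 0, 0, 0, 0], [-0.7, -0.88, 0, 0, 0, 0, 0], [-0.7, -0.88, 0, 0, 0, 0, 0], [-0.7, -0.88, 0, 0, 0, 0, 0]]]}}

```text
t: 49.3
tool_pos: [0.5279, 0.0758, 0.0963]
ee_rot: [-0.005, 3.141, 0.0]
wrist_force: [0.9, 0.4, -0.3]
gripper_width: 0.044
finger_force: 20.0
```

Call:
{"method": "send_rows", "body": {"commands": [[[-0.2, -0.2, 0, 0, 0, 0.015, 0], [-0.4, -0.4, 0, 0, 0, 0.015, 0], [-0.6, -0.6, 0, 0, 0, 0.015, 0], [-0.72, -0.88, 0, 0, 0, 0.015, 0], [-0.72, -0.88, 0, 0, 0, 0.015, 0], [-0.72, -0.88, 0, 0, 0, 0.015, 0], [-0.72, -0.88, 0, 0, 0, 0.015, 0], [-0.72, -0.88, 0, 0, 0, 0.015, 0]]]}}

```text
t: 50.3
tool_pos: [0.6001, -0.012, 0.0964]
ee_rot: [0.032, 3.141, 0.0]
wrist_force: [-0.2, -0.0, -1.0]
gripper_width: 0.0438
finger_force: 20.0
```

Call:
{"method": "send_rows", "body": {"commands": [[[0, 0, 0.1, 0, 0, 0, 0], [0, 0, 0.25, 0, 0, 0, 0], [0, 0, 0.4, 0, 0, 0, 0], [0, 0, 0.55, 0, 0, 0, 0], [0, 0, 0.65, 0, 0, 0, 0], [0, 0, 0.75, 0, 0, 0, 0], [0, 0, 0.82, 0, 0, 0, 0], [0, 0, 0.82, 0, 0, 0, 0]]]}}

```text
t: 51.3
tool_pos: [0.6, -0.0127, 0.0137]
ee_rot: [-0.034, -3.141, 0.0]
wrist_force: [-0.2, -0.6, -0.4]
gripper_width: 0.0442
finger_force: 20.0
```

Call:
{"method": "send_rows", "body": {"commands": [[[0, 0, 0.01, 0, 0, 0, 0], [0, 0, 0.02, 0, 0, 0, 0], [0, 0, 0.03, 0, 0, 0, 0], [0, 0, 0.037, 0, 0, 0, 0], [0, 0, 0.04, 0, 0, 0, 0], [0, 0, 0.042, 0, 0, 0, 0], [0, 0, 0.042, 0, 0, 0, 0], [0, 0, 0.042, 0, 0, 0, 0]]]}}

```text
t: 52.3
tool_pos: [0.6002, -0.0127, 0.0103]
ee_rot: [0.034, 3.141, 0.0]
wrist_force: [-1.5, 0.2, 6.1]
gripper_width: 0.0437
finger_force: 20.0
```

Call:
{"method": "send_rows", "body": {"commands": [[[0, 0, 0, 0, 0, 0, 0], [0, 0, 0, 0, 0, 0, 0.55], [0, 0, 0, 0, 0, 0, 0.64], [0, 0, 0, 0, 0, 0, 0.64], [0, 0, -0.2, 0, 0, 0, 0.64], [0, 0, -0.5, 0, 0, 0, 0.64], [0, 0, -0.9, 0, 0, 0, 0.64], [0, 0, -0.9, 0, 0, 0, 0.64]]]}}

```text
t: 53.3
tool_pos: [0.6025, -0.0122, 0.1034]
ee_rot: [0.033, 3.135, 0.002]
wrist_force: [-0.2, -0.5, 0.0]
gripper_width: 0.0559
finger_force: 0.0
```

Call:
{"method": "send_rows", "body": {"commands": [[[0.8, -0.7, 0, 0, 0, -0.015, 1], [0.8, -0.7, 0, 0, 0, -0.015, 1], [0.8, -0.7, 0, 0, 0, -0.015, 1], [0.8, -0.7, 0, 0, 0, -0.015, 1], [0.8, -0.7, 0, 0, 0, -0.015, 1], [0.8, -0.7, 0, 0, 0, -0.015, 1], [0.8, -0.7, 0, 0, 0, -0.015, 1], [0.8, -0.7, 0, 0, 0, -0.015, 1]]]}}

```text
t: 54.3
tool_pos: [0.5188, -0.0808, 0.0998]
ee_rot: [0.004, -3.141, 0.0]
wrist_force: [-0.5, 0.1, 0.2]
gripper_width: 0.0875
finger_force: 0.0
```

Call:
{"method": "send_rows", "body": {"commands": [[[0.69, -0.72, 0, 0, 0, 0, 1], [0.69, -0.72, 0, 0, 0, 0, 1], [0.69, -0.72, 0, 0, 0, 0, 1], [0.69, -0.72, 0, 0, 0, 0, 1], [0.69, -0.72, 0, 0, 0, 0, 1], [0.69, -0.72, 0, 0, 0, 0, 1], [0.69, -0.72, 0, 0, 0, 0, 1], [0.69, -0.72, 0, 0, 0, 0, 1]]]}}

```text
t: 55.3
tool_pos: [0.45, -0.1529, 0.0999]
ee_rot: [0.004, -3.141, 0.0]
wrist_force: [0.6, -0.5, -0.2]
gripper_width: 0.0875
finger_force: 0.0
```

Run:
```python
from h import *
s=arm.state(); im=arm.snapshot("wrist"); cv2.imwrite("pics/w4.png",im[:,:,::-1])
T=np.eye(4);T[:3,:3]=R.from_rotvec(s["ee_rot"]).as_matrix();T[:3,3]=s["tool_pos"]
p=arm.camera_params("wrist");C=np.linalg.inv(T@p["T_tool_cam"])
for q in ((.4498,-.1533,.055),):
    c=C@np.array([*q,1]);u=p["K"]@c[:3];print(u/u[2])
print(s["tool_pos"],s["t"],T[:2,0])
```

```text
[320.18431736 261.2616036    1.        ]
[ 0.44997031 -0.15291869  0.09987454] 55.3 [-0.99999712 -0.0023933 ]
```

View pics/w4.png

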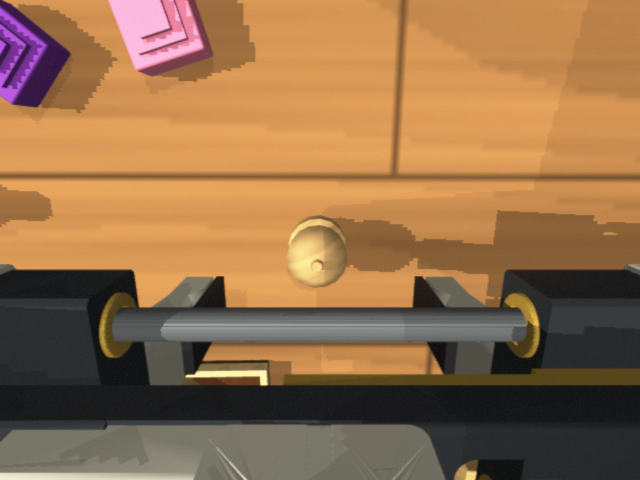

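The finial's tip is at (318,265) and the prediction was (320,261), so the gripper is centred.

Call:
{"method": "send_rows", "body": {"commands": [[[-0.01, -0.01, 0.1, 0, 0, 0, 1], [-0.01, -0.01, 0.2, 0, 0, 0, 1], [-0.01, -0.01, 0.3, 0, 0, 0, 1], [-0.01, -0.01, 0.4, 0, 0, 0, 1], [-0.01, -0.01, 0.5, 0, 0, 0, 1], [-0.01, -0.01, 0.6, 0, 0, 0, 1], [-0.01, -0.01, 0.65, 0, 0, 0, 1], [-0.01, -0.01, 0.65, 0, 0, 0, 1]]]}}

```text
t: 56.35
tool_pos: [0.4507, -0.1541, 0.0346]
ee_rot: [0.003, -3.141, 0.0]
wrist_force: [-0.4, -0.4, -0.5]
gripper_width: 0.0876
finger_force: 0.0
```

Call:
{"method": "send_rows", "body": {"commands": [[[0, 0, 0.1, 0, 0, 0, 1], [0, 0, 0.2, 0, 0, 0, 1], [0, 0, 0.2, 0, 0, 0, 1], [0, 0, 0.2, 0, 0, 0, 0], [0, 0, 0.2, 0, 0, 0, 0], [0, 0, 0.2, 0, 0, 0, 0], [0, 0, 0.2, 0, 0, 0, 0], [0, 0, 0.2, 0, 0, 0, 0]]]}}

```text
t: 57.35
tool_pos: [0.451, -0.1541, 0.0151]
ee_rot: [-0.003, 3.141, 0.0]
wrist_force: [0.2, -0.5, -0.3]
gripper_width: 0.043
finger_force: 0.0
```

Call:
{"method": "send_rows", "body": {"commands": [[[0, 0, 0, 0, 0, 0, 0], [0, 0, 0, 0, 0, 0, 0], [0, 0, 0, 0, 0, 0, 0], [0, 0, 0, 0, 0, 0, 0], [0, 0, -0.1, 0, 0, 0, 0], [0, 0, -0.2, 0, 0, 0, 0], [0, 0, -0.3, 0, 0, 0, 0], [0, 0, -0.3, 0, 0, 0, 0]]]}}

```text
t: 58.35
tool_pos: [0.4517, -0.154, 0.0461]
ee_rot: [-0.003, 3.139, 0.0]
wrist_force: [0.0, -0.3, -1.0]
gripper_width: 0.0372
finger_force: 20.0
```

Call:
{"method": "send_rows", "body": {"commands": [[[0, 0, -0.2, 0, 0, 0, 0], [0, 0, -0.4, 0, 0, 0, 0], [0, 0, -0.6, 0, 0, 0, 0], [0, 0.2, -0.6, 0, 0, 0, 0], [0, 0.4, -0.6, 0, 0, 0, 0], [0, 0.6, -0.6, 0, 0, 0, 0], [0, 0.6, -0.6, 0, 0, 0, 0], [0, 0.6, -0.6, 0, 0, 0, 0]]]}}

```text
t: 59.35
tool_pos: [0.4507, -0.0942, 0.1049]
ee_rot: [0.004, -3.141, 0.0]
wrist_force: [-0.4, -0.1, -0.0]
gripper_width: 0.0375
finger_force: 20.0
```

Call:
{"method": "send_rows", "body": {"commands": [[[-0.1, 0.2, 0, 0, 0, 0, 0], [-0.2, 0.4, 0, 0, 0, 0, 0], [-0.3, 0.6, 0, 0, 0, 0, 0], [-0.4, 0.8, 0, 0, 0, 0, 0], [-0.4, 0.89, 0, 0, 0, 0, 0], [-0.4, 0.89, 0, 0, 0, 0, 0], [-0.4, 0.89, 0, 0, 0, 0, 0], [-0.4, 0.89, 0, 0, 0, 0, 0]]]}}

```text
t: 60.35
tool_pos: [0.4904, -0.0054, 0.105]
ee_rot: [0.003, -3.142, -0.0]
wrist_force: [-0.2, 0.3, 0.5]
gripper_width: 0.0373
finger_force: 20.0
```

Call:
{"method": "send_rows", "body": {"commands": [[[-0.1, 0.2, 0, 0, 0, 0, 0], [-0.2, 0.4, 0, 0, 0, 0, 0], [-0.3, 0.6, 0, 0, 0, 0, 0], [-0.4, 0.8, 0, 0, 0, 0, 0], [-0.4, 0.89, 0, 0, 0, 0, 0], [-0.4, 0.89, 0, 0, 0, 0, 0], [-0.4, 0.89, 0, 0, 0, 0, 0], [-0.4, 0.89, 0, 0, 0, 0, 0]]]}}

```text
t: 61.35
tool_pos: [0.5302, 0.0836, 0.1051]
ee_rot: [-0.002, 3.142, 0.0]
wrist_force: [-0.1, -0.1, -0.5]
gripper_width: 0.0368
finger_force: 20.0
```

Call:
{"method": "send_rows", "body": {"commands": [[[-0.1, 0.2, 0, 0, 0, 0, 0], [-0.2, 0.4, 0, 0, 0, 0, 0], [-0.3, 0.6, 0, 0, 0, 0, 0], [-0.4, 0.8, 0, 0, 0, 0, 0], [-0.4, 0.89, 0, 0, 0, 0, 0], [-0.4, 0.89, 0, 0, 0, 0, 0], [-0.4, 0.89, 0, 0, 0, 0, 0], [-0.4, 0.89, 0, 0, 0, 0, 0]]]}}

```text
t: 62.35
tool_pos: [0.57, 0.1727, 0.1051]
ee_rot: [0.002, -3.142, -0.0]
wrist_force: [-0.3, -0.1, -0.6]
gripper_width: 0.0373
finger_force: 20.0
```

Call:
{"method": "send_rows", "body": {"commands": [[[-0.1, 0.2, 0, 0, 0, 0, 0], [-0.2, 0.4, 0, 0, 0, 0, 0], [-0.3, 0.6, 0, 0, 0, 0, 0], [-0.35, 0.8, 0, 0, 0, 0, 0], [-0.35, 0.89, 0, 0, 0, 0, 0], [-0.35, 0.89, 0, 0, 0, 0, 0], [-0.35, 0.89, 0, 0, 0, 0, 0], [-0.35, 0.89, 0, 0, 0, 0, 0]]]}}

```text
t: 63.35
tool_pos: [0.6049, 0.2617, 0.1052]
ee_rot: [-0.003, 3.142, 0.0]
wrist_force: [0.4, -1.6, -0.4]
gripper_width: 0.037
finger_force: 20.0
```

Call:
{"method": "send_rows", "body": {"commands": [[[0, 0, 0.1, 0, 0, 0, 0], [0, 0, 0.25, 0, 0, 0, 0], [0, 0, 0.4, 0, 0, 0, 0], [0, 0, 0.55, 0, 0, 0, 0], [0, 0, 0.65, 0, 0, 0, 0], [0, 0, 0.75, 0, 0, 0, 0], [0, 0, 0.82, 0, 0, 0, 0], [0, 0, 0.82, 0, 0, 0, 0]]]}}

```text
t: 64.35
tool_pos: [0.6048, 0.2621, 0.0224]
ee_rot: [0.003, -3.141, 0.001]
wrist_force: [-0.8, -0.5, -0.6]
gripper_width: 0.0371
finger_force: 20.0
```

Call:
{"method": "send_rows", "body": {"commands": [[[0, 0, 0.01, 0, 0, 0, 0], [0, 0, 0.02, 0, 0, 0, 0], [0, 0, 0.03, 0, 0, 0, 0], [0, 0, 0.037, 0, 0, 0, 0], [0, 0, 0.04, 0, 0, 0, 0], [0, 0, 0.042, 0, 0, 0, 0], [0, 0, 0.042, 0, 0, 0, 0], [0, 0, 0.042, 0, 0, 0, 0]]]}}

```text
t: 65.35
tool_pos: [0.6051, 0.2622, 0.0191]
ee_rot: [-0.003, 3.141, 0.0]
wrist_force: [-1.0, -0.6, 4.6]
gripper_width: 0.0373
finger_force: 20.0
```

Call:
{"method": "send_rows", "body": {"commands": [[[0, 0, 0, 0, 0, 0, 0.5], [0, 0, 0, 0, 0, 0, 0.6], [0, 0, 0, 0, 0, 0, 0.7], [0, 0, 0, 0, 0, 0, 0.7], [0, 0, -0.2, 0, 0, 0, 0.7], [0, 0, -0.4, 0, 0, 0, 0.7], [0, 0, -0.7, 0, 0, 0, 0.7], [0, 0, -1, 0, 0, 0, 0.7]]]}}

```text
t: 66.35
tool_pos: [0.6049, 0.2622, 0.1195]
ee_rot: [0.003, -3.141, 0.0]
wrist_force: [-0.2, -0.5, -0.4]
gripper_width: 0.0612
finger_force: 0.0
```

Call:
{"method": "send_rows", "body": {"commands": [[[1, 0, -0.5, 0, 0, 0, 0.7], [1, 0, -0.5, 0, 0, 0, 0.7], [1, 0, -0.5, 0, 0, 0, 0.7], [1, 0, -0.5, 0, 0, 0, 0.7], [1, 0, -0.5, 0, 0, 0, 0.7], [1, 0, -0.5, 0, 0, 0, 0.7], [1, 0, -0.5, 0, 0, 0, 0.7], [1, 0, -0.5, 0, 0, 0, 0.7]]]}}

```text
t: 67.35
tool_pos: [0.5052, 0.2619, 0.1684]
ee_rot: [0.003, -3.141, 0.001]
wrist_force: [0.2, 0.7, 0.4]
gripper_width: 0.0613
finger_force: 0.0
```

Call:
{"method": "send_rows", "body": {"commands": [[[1, 0, -0.3, 0, 0, 0, 0.7], [1, 0, -0.3, 0, 0, 0, 0.7], [1, 0, -0.3, 0, 0, 0, 0.7], [1, 0, -0.3, 0, 0, 0, 0.7], [1, 0, -0.3, 0, 0, 0, 0.7], [1, 0, -0.3, 0, 0, 0, 0.7], [1, 0, -0.3, 0, 0, 0, 0.7], [1, 0, -0.3, 0, 0, 0, 0.7]]]}}

```text
t: 68.35
tool_pos: [0.4052, 0.2617, 0.1985]
ee_rot: [0.003, -3.141, 0.001]
wrist_force: [0.7, -0.0, -1.0]
gripper_width: 0.0612
finger_force: 0.0
```

Run:
```python
from h import *
im=arm.snapshot("top"); s=arm.snapshot("scene")
a=cv2.resize(im[100:300,180:560],(760,400))
b=cv2.resize(s[200:380,140:460],(356,200));cv2.imwrite("pics/end.png",a[:,:,::-1]);cv2.imwrite("pics/end2.png",cv2.resize(s[140:380,120:440],(800,600))[:,:,::-1])
```

```text
(no output)
```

View pics/end.png

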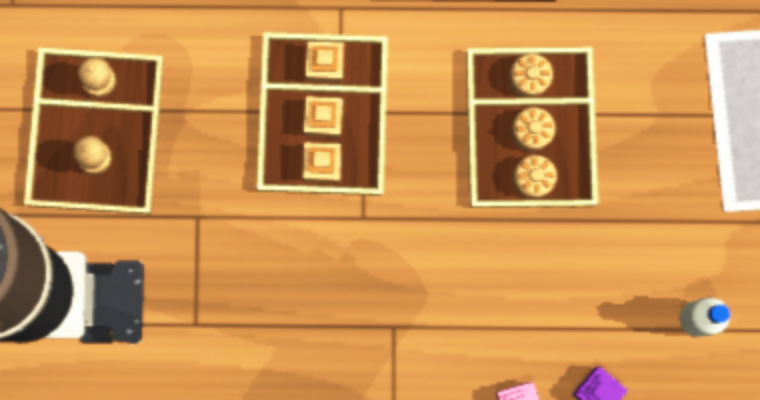

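View pics/end2.png

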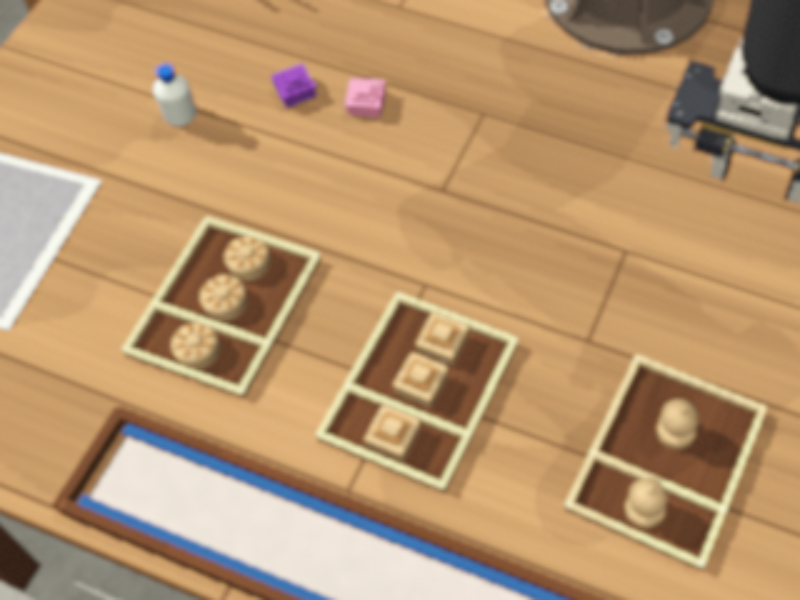

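Both views show all five pieces upright and flat in the right bays. In the top crop the finial is at (92,154), the blocks at (322,115) and (321,161), and the rosettes at (534,128) and (536,175). The bottle and look-alikes have not moved, and the arm is clear.

```bash
python3 -c "
from plant import arm
print(arm.finish_job())"
```

```text
the job is handed in; nothing more can be done
None
```

The job is handed in: all five ornaments are upright and flat in their trays' bays, with the bottle, chisel and look-alikes left alone, after about 68 s of the 128 s allowed.

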